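# Clamp a guitar bridge blank with a slip-clutch thumbscrew

## Robot

A 6-joint arm with a two-finger parallel gripper is mounted at the origin on the work surface. World frame = base frame: x ahead of the robot, y to its left, z up, the work surface at z = 0. Lengths are in m, angles in degrees, forces in N, time in s.
With the tool pointing down it reaches from about 0.4 to 0.825 m from the base axis. Payload 7 kg.
Tool frame: the origin (TCP) lies midway between the tips of the shut fingers; the grasp point (between the pads) lies 19 mm behind it; z points along the fingers, y is the line along which they close (so a half turn about z gives the same grasp; the last joint's range is limited). The gripper opens to 88 mm and grips with 3 to 60 N. Pads are 19 mm wide; open, the fingers measure 130 mm over their backs; the gripper's body (78 mm by 193 mm) begins 47 mm behind the grasp point.
Start: joints at [-48.638, 20.546, 0.682, 0, -70.136, -16.507], TCP at [0.284, -0.612, 0.227] pointing down, gripper open.
Joint ranges: [-176.03, 176.03], [-82.01, 121.73], [-58.28, 71.71], [-173.87, 95.51], [-174.79, -0.11], [-173.66, 173.66]. Speed limits (degrees/s): [136.94, 136.94, 172.46, 180, 180, 180].

## Interface

Orientations are given as a 3x3 rotation matrix whose columns are the frame's x, y, z axes.
In Python, from rig import robot gives the robot as it stands. Calls block until the motion is done:
- robot.goto(position, orientation): joint-space move of the TCP to a pose.
- robot.servo_line(position, ori=None, speed=0.15): straight line of the TCP; ori=None keeps the orientation; speed is the mean speed in m/s.
- robot.movej(angles): joint-space move.
- robot.move_gripper(opening): opening from 0.0 (shut) to 1.0 (fully open); the grip force is fixed at half the most; returns when the fingers have stopped.
- robot.dwell(seconds).
- robot.ik(position, orientation): joint angles nearest the present ones, or None.
- robot.grab_frame(name): name is "scene" or "top" or "wrist"; returns (picture, depth): 400x640x3 uint8, red, green, blue; 400x640 float32, m along the optical axis (not along the pixel's ray), 0 where there is no reading.
- robot.camera_info(name): a dict with "vfov" (degrees; the focal length in pixels is half the picture's height over the tangent of half this angle, whatever the lens; pixels are square), "cx", "cy" (the principal point, pixels), "view" (4x4, takes a point from world to camera coordinates); the wrist camera has in their place "T_tool_cam" (4x4, takes a point from camera to tool coordinates, whose origin is the TCP and whose axes are the flange's). Camera axes: x right, y down, z forward; pixel columns grow to the right and rows downward; lengths in m; the calibration is good to about 2 mm. A picture is of the moment at which its call begins: read the wrist's pose just before it. camera_info takes no time and is no camera call.
A pose or a line that the arm cannot do raises robot.Unreachable and nothing moves.
- robot.job_done(): hands the job in; it is judged then, once.
Readings, each from a call of its own:
- robot.read_t(): time.
- robot.read_qpos(): joint angles.
- robot.read_qvel(): joint speeds.
- robot.read_effort(): joint torques, N m.
- robot.read_position(): TCP position.
- robot.read_tcp_rot(): TCP orientation.
- robot.read_force(): force on the tool from outside, world axes, zero at the start.
- robot.read_ft_torque(): the same for the moment, N m.
- robot.read_grip_width(): opening from 0.0 (shut) to 1.0 (fully open).
- robot.read_finger_force(): force on a finger pad.
Only numpy, scipy, OpenCV 4.12 (cv2) and the standard library are available. Lean on these libraries where they do the work, as an engineer would, in place of code of your own. Each camera call takes 0.05 s, during which the arm holds its last target. There are 200 camera calls.

## Task

Gently slide the dark bridge blank along its channel until its end touches the stop block at the end of the jig. Then turn the thumbscrew on top clockwise until its clutch first slips, and stop there: the blank must be held tight and the knob must not run on more than about 20 degrees after the first slip. Let go and leave the other things on the bench alone.

Things in the scene. Friction and masses are not known exactly. Their poses are not given: they have to be found in the camera images.
- jig: Fixed jig on a plywood base 125 x 170 x 20 mm (local x -54.5 to +70.5, y +-85 mm). Origin: on the table under the vertical screw axis. A steel post on the +x side (x 31.5 to 57.5, y +-22 mm) carries an arm over the middle (x -27.5 to 57.5, y +-22, z 62 to 78 mm).
- stop: Fixed wooden stop block, 52 x 14 x 22 mm, closing the +y end of the channel. Origin: middle of the lower edge of the face that the blank must touch, at jig-local (0, 65, 20) mm. Press the blank on it gently: about 5 to 20 N; 40 N is a failure. Back off gently (10 mm/s) so as not to drag the blank back with the fingers; it weighs little.
- blank: Loose dark wooden bridge blank, 30 (x) x 160 (y) x 12 (z) mm, 75 g, lying in the channel along the jig's y. Origin: centre of its underside. Starts 20 to 45 mm short of the stop, its -y end overhanging the jig's open end, 20 mm above the table. Home, its origin is at jig-local y = -15 mm and its -y end face (z 20 to 32 mm) is still 10 mm outside the base.
- jaw: Screw stem under the jig's arm, diameter 15 mm; origin: on the screw axis at its lower end. It carries a round pressure pad, diameter 32 mm, whose underside is 12.0 to 14.5 mm below the origin (set by hand, not measured). The screw drives it straight down 4 mm per radian of turning. The gap from pad to blank top is 4.3 to 10 mm at the start: 1.1 to 2.5 rad, more than one grasp.
- telltale: Steel slip pin, diameter 6 mm, in the middle of the top of the knob's bar, on the screw axis. Origin: centre of its top, z = 122.5 mm at the start. It rises 5 mm per radian that the clutch has slipped (0.5 rad, 2.5 mm, is too much).
- knob: Steel thumbscrew head on a dark collar (diameter 50 mm, z 78 to 84 mm) that drives the screw: disc diameter 40 mm, z 84 to 92 mm, and on it an upright bar 40 mm long (local x), 12 mm thick (y), z 92 to 122 mm. Origin: on the screw axis, disc underside. Clockwise from above tightens. Free turning takes 0.10 N m. At 0.35 N m the clutch slips and it turns alone.
- knob_mark (a point): Rim of the knob disc at the bar's +x end (20 mm off axis, z = 92 mm). It starts at the white index line on the collar and leaves it only by slipping (clockwise only). From the pad's touch to the slip the torque climbs from 0.10 to 0.35 N m in about 0.2 rad. Held still, friction lets the reading sag: to -0.10 when free, 0.15 after slipping. The screw stays tight when let go.
- channel_mouth (a point): Middle of the channel floor at the jig's open end, jig-local (0, -85, 20) mm; axes as the jig. The channel, 33.5 mm wide, runs from here along +y to the stop, between wooden rails 9 mm wide and 6 mm high.
- knob_grip (a point): On the screw axis at the height to grip the bar (z = 115 mm); fingers close across the bar's 12 mm (knob y). x axis along the bar.
- glue_jar: Bystander, leave alone: glass glue jar, 56 mm across, 70 mm high, beside the jig's post. Origin: centre of its underside.
- offcut: Bystander, leave alone: small wood offcut, 50 x 32 x 22 mm, in front of the jig. Origin: centre of its underside.
- tin_cup: Bystander, leave alone: metal cup, 72 mm across, 75 mm high. Origin: centre of its underside.
- screwdriver: Bystander, leave alone: screwdriver lying on the bench. Origin: centre of its underside.
- mallet: Bystander, leave alone: small wooden mallet lying on the bench. Origin: centre of its underside.
- paint_tin: Bystander, leave alone: tin of paint, 90 mm across, 100 mm high. Origin: centre of its underside.
- tape_roll: Bystander, leave alone: roll of tape, 84 mm across, 22 mm high. Origin: centre of its underside.
Things that resemble listed ones, but are neither listed nor needed, are in the scene too. There is more than one size of the blank; the one meant has the size given above.

How it is judged:
By the outcome, as a careful person would: the job done as asked, in the order asked, and still so for the second after the job is handed in, with the robot touching nothing.
It also fails if it takes over 72 s, if anything falls off the work surface, if the arm or the gripper's body presses on something with over 40 N, if the wrist force passes 120 N, or if a joint passes its speed limit or range.

## Working session

There is one attempt and no reset: what is moved stays moved. The work goes in short steps, each a Python script; the robot and the scene stay as the last script left them, time stands still between calls to the robot, and variables do not carry over. Pictures are saved under pics/ and viewed, at most 10 in all, crops included, and the job is handed in when it is done.

```bash
ls; mkdir -p pics; python3 - <<'E'
from rig import robot
import cv2,numpy as np
for n in("scene","top"):
    p,d=robot.grab_frame(n); cv2.imwrite(f"pics/{n}0.png",p[:,:,::-1]); np.savez(f"{n}0.npz",p=p,d=d)
    print(n,robot.camera_info(n),d.min(),d.max())
i=robot.camera_info("wrist");print(i, robot.read_t(),robot.read_tcp_rot())
E
```

```text
pics
scene {'vfov': 48.07255457757586, 'cx': 315.24349857689947, 'cy': 197.75634424326773, 'view': array([[ 6.26440266e-01,  7.79469421e-01, -1.22594570e-04,
        -3.22762372e-01],
       [ 5.62970074e-01, -4.52553872e-01, -6.91563220e-01,
        -2.22323161e-01],
       [-5.39107864e-01,  4.33154031e-01, -7.22315926e-01,
         1.71648462e+00],
       [ 0.00000000e+00,  0.00000000e+00,  0.00000000e+00,
         1.00000000e+00]])} 0.0 3.9978983
top {'vfov': 50.963250655554205, 'cx': 318.1048213270462, 'cy': 202.5750898644636, 'view': array([[ 0.02386818, -0.99965962, -0.01053352, -0.00575617],
       [-0.99804545, -0.02321829, -0.0580189 ,  0.51223337],
       [ 0.05775459,  0.01189774, -0.99825991,  1.19383127],
       [ 0.        ,  0.        ,  0.        ,  1.        ]])} 0.0 2.062163
{'vfov': 65.53096994813441, 'cx': 315.71059156242165, 'cy': 198.20603119107156, 'T_tool_cam': array([[ 1.74233758e-04, -9.63092672e-01, -2.69169974e-01,
         7.23670912e-02],
       [ 9.99999599e-01,  4.04317620e-04, -7.99352340e-04,
         6.45467885e-04],
       [ 8.78680544e-04, -2.69169727e-01,  9.63092356e-01,
        -1.57773032e-01],
       [ 0.00000000e+00,  0.00000000e+00,  0.00000000e+00,
         1.00000000e+00]])} 0.1 [[-9.07407765e-01 -4.20250605e-01 -7.59271983e-04]
 [-4.20251261e-01  9.07406897e-01  1.26495693e-03]
 [ 1.57369718e-04  1.46691675e-03 -9.99998912e-01]]
```

View pics/scene0.png

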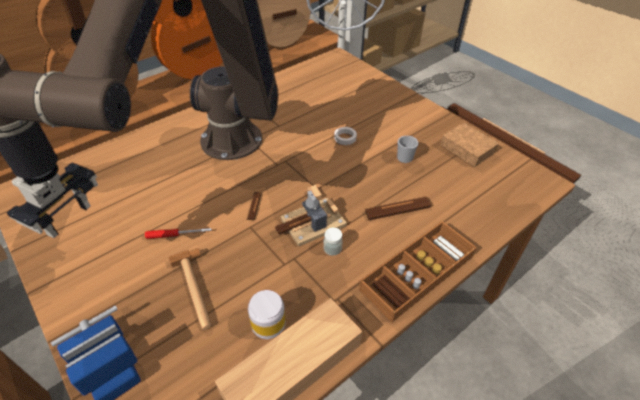

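View pics/top0.png

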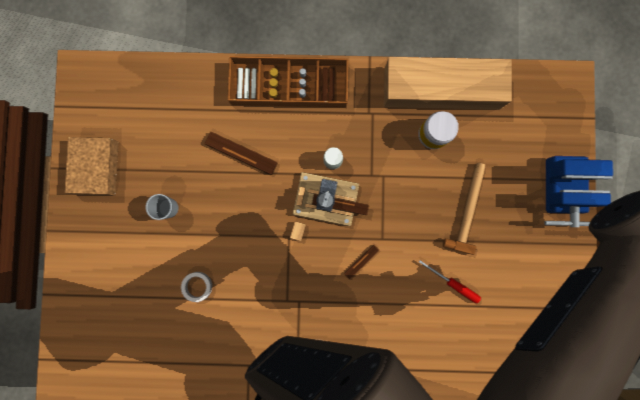

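The jig sits at about (325,200) in the top view. The blank's end sticks out to the right at (365,209), the post is on the upper side, and the jig's +y points image-left. Next I'll look closer with the wrist camera from two places.

```bash
cat > h.py <<'E'
from rig import robot
import numpy as np, cv2
def K(i): return 200/np.tan(np.radians(i["vfov"]/2)),i["cx"],i["cy"]
def cam(n):
    """T world<-cam, intrinsics (call just before grab)"""
    i=robot.camera_info(n)
    if n=="wrist":
        T=np.eye(4);T[:3,:3]=robot.read_tcp_rot();T[:3,3]=robot.read_position();T=T@i["T_tool_cam"]
    else: T=np.linalg.inv(i["view"])
    return T,K(i)
def snap(n,name):
    T,k=cam(n);p,d=robot.grab_frame(n)
    cv2.imwrite(f"pics/{name}.png",p[:,:,::-1]);np.savez(name+".npz",p=p,d=d,T=T,k=k)
    return p,d,T,k
def load(name): z=np.load(name+".npz");return z["p"],z["d"],z["T"],z["k"]
def ray(T,k,uv):
    uv=np.atleast_2d(uv).astype(float)
    r=np.c_[(uv-k[1:])/k[0],np.ones(len(uv))]@T[:3,:3].T
    return T[:3,3],r
def onplane(T,k,uv,z):
    o,r=ray(T,k,uv);return o+r*((z-o[2])/r[:,2])[:,None]
def proj(T,k,P):
    c=(np.atleast_2d(P)-T[:3,3])@T[:3,:3];return c[:,:2]/c[:,2:]*k[0]+k[1:]
def tri(rays):
    A=0;b=0
    for o,r in rays:
        r=r.ravel()/np.linalg.norm(r);M=np.eye(3)-np.outer(r,r);A=A+M;b=b+M@o
    x=np.linalg.solve(A,b);return x,[np.linalg.norm(np.cross(x-o,r.ravel()/np.linalg.norm(r))) for o,r in rays]
def down(a):
    """tool down, tool x at world angle a (deg)"""
    c,s=np.cos(np.radians(a)),np.sin(np.radians(a));return np.array([[c,s,0],[s,-c,0],[0,0,-1.]])
def cloud(d,T,k):
    v,u=np.mgrid[0:400,0:640];P=np.stack([(u-k[1])/k[0]*d,(v-k[2])/k[0]*d,d],-1)
    return P@T[:3,:3].T+T[:3,3]
E
python3 - <<'E'
from h import *
T,k=cam("top");g=onplane(T,k,[[325,200],[365,209]],.08);print(g)
c=g[0].copy()
print(robot.ik([c[0],c[1],.28],down(180)))
robot.goto([c[0]-.0,c[1]-.05,.26],down(180)); snap("wrist","w1")
robot.servo_line([c[0]-.0,c[1]+.05,.26]); snap("wrist","w2")
a=cv2.imread("pics/w1.png");b=cv2.imread("pics/w2.png")
print(robot.read_t(),robot.read_position(),robot.read_force(),robot.read_ft_torque())
E
```

```text
[[ 0.51592137 -0.01307941  0.08      ]
 [ 0.49392891 -0.12235924  0.08      ]]
[  20.36473407    3.57803004  -14.15266585    0.          -72.26930411
 -110.36473407]
3.1583 [0.51585937 0.03628996 0.25994467] [-0.11146361  0.28660621  0.66419633] [-0.03926382 -0.01501311 -0.00819828]
```

View pics/w1.png

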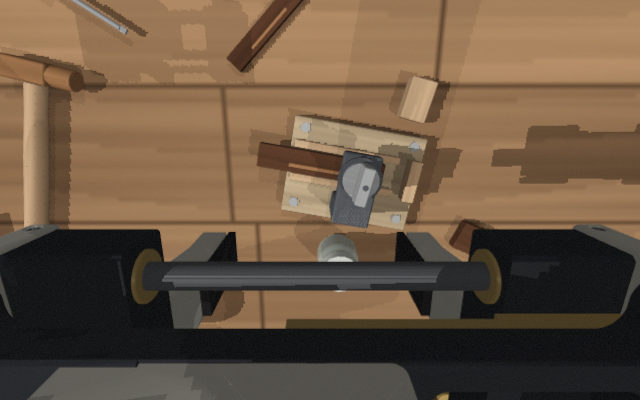

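View pics/w2.png

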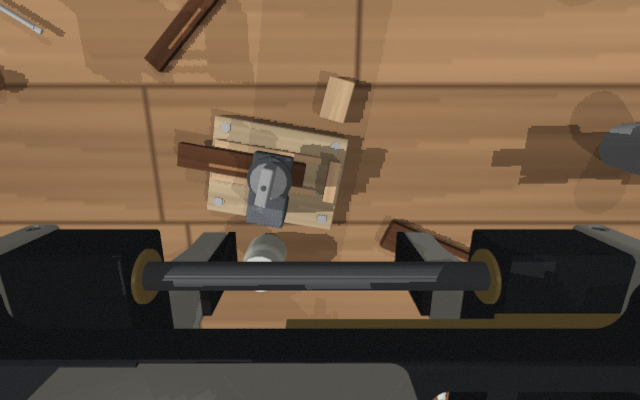

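The wrist views show the jig well. In w1 its corners are at (298,116), (437,137), (283,208) and (408,228), and the blank overhangs left to (260,155). The knob's bar is at (362,185) and the stop at (412,182). In w2 everything is shifted 78 px left. I'll take closer views.

```bash
python3 - <<'E'
from h import *
c=np.array([.516,-.013])
tiles=[]
for n,dy in(("v1",.06),("v2",.0),("v3",-.07)):
    robot.goto([c[0]+.03,c[1]+dy,.175],down(180)); p,d,T,k=snap("wrist",n)
    uv=proj(T,k,[[c[0]-.0,c[1],.08]])[0].astype(int); print(n,uv,T[:3,3])
    x=min(max(uv[0]-130,0),380); tiles.append(cv2.resize(p[0:250,x:x+260,::-1],None,fx=1.5,fy=1.5,interpolation=cv2.INTER_CUBIC) if n!="v2" else cv2.resize(p[20:245,x:x+260,::-1],None,fx=3,fy=2.6,interpolation=cv2.INTER_CUBIC)); print(x)
cv2.imwrite("pics/v2c.png",tiles[1]); cv2.imwrite("pics/v13.png",np.hstack([tiles[0],tiles[2]]))
E
```

```text
v1 [243 165] [0.47347936 0.04698853 0.33296571]
113
v2 [316 163] [ 0.47342837 -0.01345202  0.33507835]
186
v3 [400 164] [ 0.47345161 -0.08257696  0.33354397]
270
```

View pics/v2c.png

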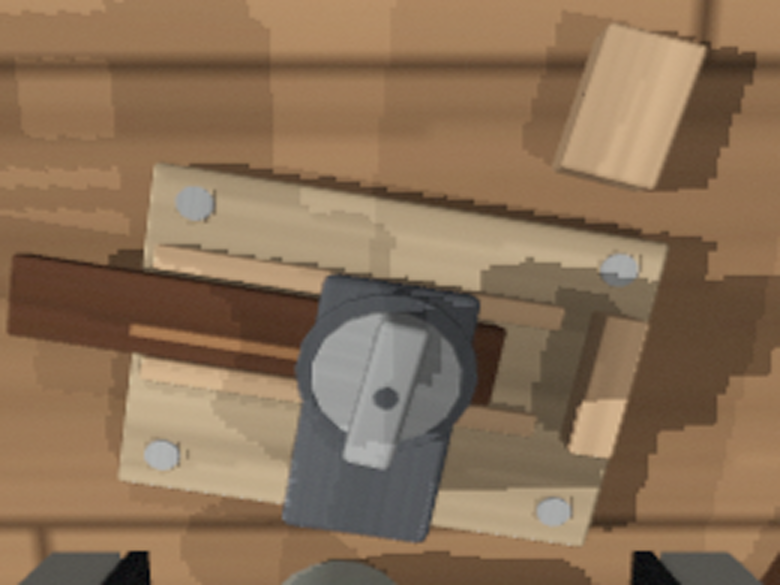

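View pics/v13.png

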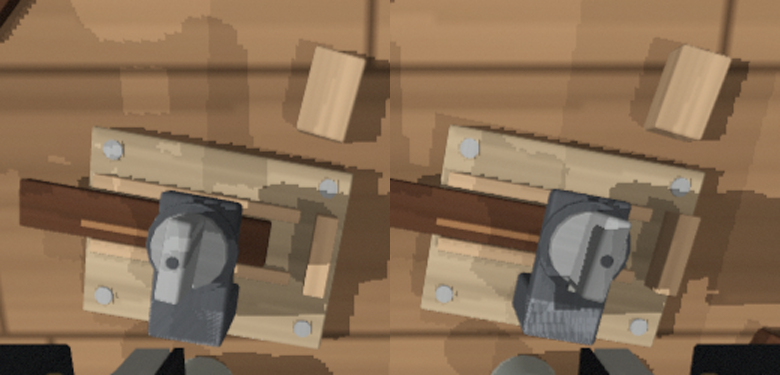

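The v2 crop shows base corners at (152,165), (667,243), (583,545) and (120,480), the slip pin at (386,398), and the bar top running from (408,321) to (366,464). The blank's left end is at (12,255)–(8,333) and its right end at (504,325)–(488,405). The stop's near face is around (605,315)–(568,440). Next I'll triangulate.

```bash
python3 - <<'E'
from h import *
V={n:load(n) for n in("v1","v2","v3")}
full={"v1":lambda x,y:(113+x/1.5-.17,y/1.5-.17),"v2":lambda x,y:(186+x/3-.33,20+y/2.6-.3),"v3":lambda x,y:(270+(x-390)/1.5-.17,y/1.5-.17)}
pk={"v1":[(93,127),(351,173),(322,347),(83,312),(172,262)],"v2":[(152,165),(667,243),(583,545),(120,480),(386,398)],"v3":[(450,126),(704,172),(654,346),(421,311),(606,261)]}
px={n:[full[n](*q) for q in pk[n]] for n in pk}
for n in V: # refine dots by dark blob centroid
    p,d,T,k=V[n];g=cv2.cvtColor(p,cv2.COLOR_RGB2GRAY).astype(float);u,v=map(round,px[n][4])
    w=g[v-5:v+6,u-5:u+6];W=np.clip(np.median(w)-15-w,0,None);yy,xx=np.mgrid[-5:6,-5:6];W*=(np.hypot(xx,yy)<5)
    px[n][4]=(u+(W*xx).sum()/W.sum(),v+(W*yy).sum()/W.sum())
pts=[]
for i in range(5):
    x,e=tri([ray(V[n][2],V[n][3],px[n][i]) for n in V]);pts.append(x);print(x.round(4),np.round(e,4),[np.round(px[n][i],1) for n in V])
P=np.array(pts)
print("sides",[np.linalg.norm(P[i]-P[(i+1)%4])for i in range(4)])
# corners order: (-x,-y),(-x,+y),(+x,+y),(+x,-y) local ; rigid 2d fit
L=np.array([[-54.5,-85],[-54.5,85],[70.5,85],[70.5,-85]])/1e3
A=P[:4,:2];a=A-A.mean(0);l=L-L.mean(0);th=np.arctan2((l[:,0]*a[:,1]-l[:,1]*a[:,0]).sum(),(l*a).sum())
R=np.array([[np.cos(th),-np.sin(th)],[np.sin(th),np.cos(th)]]);o=A.mean(0)-R@L.mean(0);print("yaw",np.degrees(th),"o",o,"resid mm",1e3*(A-L@R.T-o))
p,d,T,k=V["v2"]
b=onplane(T,k,[full["v2"](*q) for q in [(388,318),(428,325),(388,468),(344,460)]],.122);dd=(b[2]+b[3]-b[0]-b[1])/2;print("bar len",np.linalg.norm(dd),"ang",np.degrees(np.arctan2(dd[1],dd[0])),"wid",np.linalg.norm(b[1]-b[0]),"mid",b.mean(0))
e=onplane(T,k,[full["v2"](*q) for q in[(12,255),(8,333),(504,325),(488,405)]],.032);print("blank local",((e[:,:2]-o)@R).round(4))
for n in V:
    q=onplane(V[n][2],V[n][3],px[n][4],.1225)[0];print("tell@.1225",q,"local",(q[:2]-o)@R)
# depth check
for n in V:
    C=cloud(*V[n][1:]);
    Lc=(C[...,:2]-o)@R
    for nm,bx in (("base",(-50,-40,-60,60)),("blank",(-8,-4,-100,-90)),("arm",(30,50,-18,18))):
        m=(Lc[...,0]*1e3>bx[0])&(Lc[...,0]*1e3<bx[1])&(Lc[...,1]*1e3>bx[2])&(Lc[...,1]*1e3<bx[3])&(V[n][1]>0)
        print(n,nm,np.median(C[...,2][m]).round(4),end=" ")
print(robot.read_t())
E
```

```text
[ 0.4486 -0.0887  0.0183] [0.0005 0.0008 0.0004] [array([174.8,  84.5]), array([236.3,  83.2]), array([309.8,  83.8])]
[0.4768 0.0766 0.0198] [0.0002 0.0003 0.0003] [array([346.8, 115.2]), array([408. , 113.2]), array([479.2, 114.5])]
[0.5991 0.0582 0.0168] [0.0009 0.0015 0.0007] [array([327.5, 231.2]), array([380. , 229.3]), array([445.8, 230.5])]
[ 0.5707 -0.1094  0.0201] [0.0004 0.0012 0.0008] [array([168.2, 207.8]), array([225.7, 204.3]), array([290.5, 207.2])]
[ 0.5155 -0.0144  0.1219] [0. 0. 0.] [array([227.7, 174.9]), array([314.5, 172.7]), array([414.5, 173.7])]
sides [np.float64(0.16777684307241053), np.float64(0.12371919638648446), np.float64(0.170029440475781), np.float64(0.12388888783448326)]
yaw -9.45639310886436 o [ 0.51591183 -0.01449594] resid mm [[ 0.37621263  0.65661686]
 [ 0.70099239 -1.6587899 ]
 [-0.29578832  0.45945442]
 [-0.7814167   0.54271862]]
bar len 0.03989081089156497 ang -14.284373803986714 wid 0.009238879301189265 mid [ 0.51460686 -0.01436169  0.122     ]
blank local [[-0.0157 -0.1222]
 [ 0.0128 -0.122 ]
 [-0.0161  0.0355]
 [ 0.0145  0.0362]]
tell@.1225 [ 0.51533701 -0.01418185  0.1225    ] local [-0.00061861  0.00021538]
tell@.1225 [ 0.51537603 -0.0143382   0.1225    ] local [-5.54432088e-04  6.75647089e-05]
tell@.1225 [ 0.51529973 -0.01455942  0.1225    ] local [-0.00059335 -0.00016318]
v1 base 0.0197 v1 blank 0.032 v1 arm 0.0777 v2 base 0.0198 v2 blank 0.0318 v2 arm 0.0778 v3 base 0.0197 v3 blank 0.0319 v3 arm 0.2248 4.4917
```

The triangulation fits: the jig's origin is at (0.5155,-0.0143) with yaw about -9.5°, the blank's end is at local y = -0.122, and the heights match. Next I'll measure the bar angle and do the push.

```bash
cat >> h.py <<'E'
TH=np.radians(-9.5);O=np.array([.5155,-.0144]);RJ=np.array([[np.cos(TH),-np.sin(TH)],[np.sin(TH),np.cos(TH)]])
def W(x,y,z): return np.r_[O+RJ@[x,y],z]
def fy(): return float(robot.read_force()[:2]@RJ[:,1])   # along jig y
E
python3 - <<'E'
from h import *
for n in("v1","v2","v3"):
    p,d,T,k=load(n);C=cloud(d,T,k);m=(C[...,2]>.119)&(C[...,2]<.127)&(np.hypot(C[...,0]-O[0],C[...,1]-O[1])<.026)&(d>0)
    q=C[m][:,:2].astype(np.float32);r=cv2.minAreaRect(q*1000);w,V=np.linalg.eigh(np.cov(q.T));a=np.degrees(np.arctan2(*V[::-1,1]));print(n,m.sum(),r,"pca",a,np.median(C[...,2][m]),q.mean(0))
a0=np.degrees(TH)-90
for a in(a0,a0+180):print(a,robot.ik(W(0,-.15,.10),down(a)))
robot.move_gripper(0)
robot.goto(W(0,-.155,.10),down(a0)); robot.servo_line(W(0,-.155,.016),speed=.1)
f0=fy();print("t",robot.read_t(),"f0",f0,robot.read_force())
robot.servo_line(W(0,-.137,.016),speed=.04);print(fy()-f0)
y=-.137
t=robot.read_t()
for i in range(6):
    y+=.001;robot.servo_line(W(0,y,.016),speed=.015);print(round(y,4),round(fy()-f0,2),round(robot.read_t()-t,2))
E
```

```text
v1 972 ((515.7280883789062, -14.672544479370117), (12.313796997070312, 40.328102111816406), 75.42517852783203) pca 165.35000518134578 0.12153805704981377 [ 0.514945  -0.0140169]
v2 942 ((515.6454467773438, -14.654792785644531), (12.01570987701416, 39.971153259277344), 75.33232879638672) pca 165.431073223993 0.12155510318653207 [ 0.51498514 -0.01459467]
v3 969 ((515.6969604492188, -14.895942687988281), (12.778179168701172, 39.96566390991211), 75.64395904541016) pca 165.1160917962799 0.121456070456774 [ 0.514998   -0.01521007]
-99.5 [  3.47622333  12.77480062 -28.77088505   0.         -48.45431434
 -12.97622333]
80.5 [  3.47622333  12.77480062 -28.77088505   0.         -48.45431434
 167.02377667]
t 8.3 f0 0.2502607467813011 [0.11828336 0.2339468  0.60578845]
-0.22242743965238404
-0.136 -0.76 0.25
-0.135 -0.63 0.5
-0.134 -0.72 0.75
-0.133 -0.11 1.0
-0.132 -0.25 1.25
-0.131 -0.34 1.5
```

```bash
python3 - <<'E'
from h import *
f0=.1;log=[]
y=-.131;go=True
while y<-.108 and go:
    y+=.003;robot.servo_line(W(0,y,.016),speed=.02);f=fy()-f0;log.append((round(y,4),round(f,2)))
    go=f>-3
while y<-.098 and go:
    y+=.0004;robot.servo_line(W(0,y,.016),speed=.01);f=fy()-f0;log.append((round(y,4),round(f,2)))
    if f<-5:break
robot.dwell(.2);print(log,fy()-f0,robot.read_t(),robot.read_position())
E
```

```text
[(-0.128, -0.41), (-0.125, -0.26), (-0.122, -0.72), (-0.119, -0.61), (-0.116, 0.09), (-0.113, -0.43), (-0.11, -0.47), (-0.107, -0.15), (-0.1066, -3.01), (-0.1062, -4.39), (-0.1058, -7.97)] -6.921446721564495 13.75 [ 0.49741827 -0.11951734  0.01598234]
```

A firm 7 N builds up about 2 mm from the predicted home position. I'll back off at 10 mm/s and check with the camera.

```bash
python3 - <<'E'
from h import *
robot.servo_line(W(0,-.117,.016),speed=.01);robot.servo_line(W(0,-.15,.016),speed=.06);robot.servo_line(W(0,-.15,.175),speed=.2)
robot.move_gripper(.5)
robot.goto([.546,.03,.175],down(180));p,d,T,k=snap("wrist","s1")
c=proj(T,k,[W(-.01,.05,.03)])[0].astype(int);print(c,robot.read_t());
x,y=c[0]-90,max(c[1]-60,0);cv2.imwrite("pics/s1c.png",cv2.resize(p[y:y+120,x:x+160,::-1],None,fx=5,fy=5,interpolation=cv2.INTER_CUBIC));print(x,y)
e=proj(T,k,[W(s,yy,z) for yy,z in((-.095,.032),(.065,.032)) for s in(-.015,.015)]);print("expected home corners crop px",((e-[x,y])*5).round())
E
```

```text
[322 154] 19.15
232 94
expected home corners crop px [[-301.  150.]
 [-308.  307.]
 [ 533.  292.]
 [ 505.  441.]]
```

View pics/s1c.png

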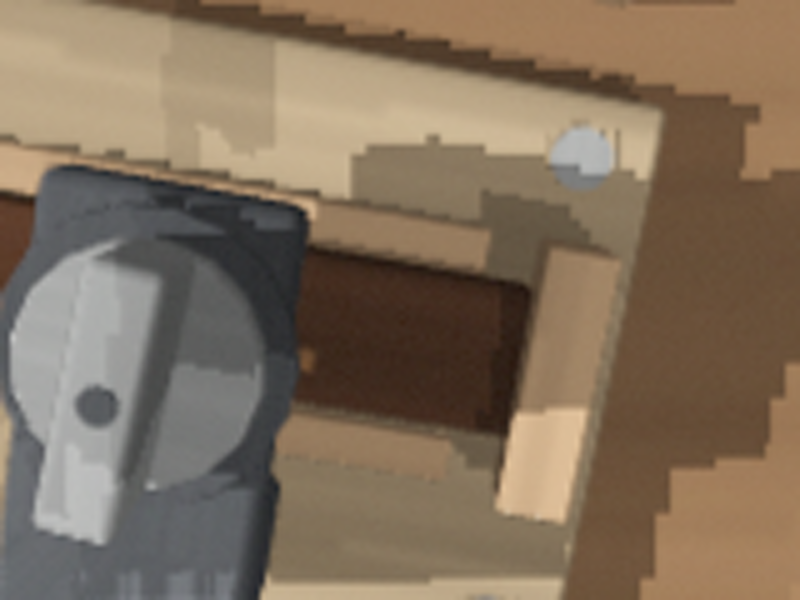

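The blank's end corners at (531,287) and (503,433) meet the stop face and match the predicted home position within 2 mm. Next I'll grip the bar and turn it.

```bash
python3 - <<'E'
from h import *
A=-14.6;G=[.5156,-.0146]
robot.goto([*G,.165],down(A));robot.servo_line([*G,.096],speed=.08)
t0=robot.read_ft_torque();f0=robot.read_force()
robot.move_gripper(0);print(robot.read_grip_width()*88,robot.read_finger_force(),t0,f0,robot.read_ft_torque(),robot.read_force(),robot.read_t())
q=np.array(robot.read_qpos());print(q)
tot=0
for s in [10,20,10,3,3,3,3]:
    q[5]-=s;tot+=s;robot.movej(q);print(tot,np.round(robot.read_ft_torque(),3),np.round(robot.read_force(),1),robot.read_t().__round__(2))
robot.dwell(.3);print(robot.read_ft_torque()); print(robot.read_qpos()-q)
E
```

```text
12.014867081794042 29.996318221092224 [-0.01963554  0.09948274 -0.02583916] [-0.13311736 -0.06182897 -0.24042662] [-1.0561552   0.2847099  -0.04444797] [-1.36060786 -2.69122309  1.88160863] 23.2833
[ 2.01921439e+01  1.29598020e+01 -2.91661875e+01  2.80479035e-02
 -4.78873414e+01  5.51872327e+01]
10 [-0.474  0.222 -0.125] [-0.2 -1.2  0.8] 23.57
30 [-0.362  0.183 -0.057] [-0.4 -1.2  0.9] 24.0
40 [-0.204  0.121 -0.1  ] [ 0.4 -0.9  0.7] 24.29
43 [-0.165  0.029 -0.118] [0.3 0.1 0.5] 24.54
46 [-0.146 -0.021 -0.129] [ 0.4 -0.5  0.5] 24.79
49 [-0.035 -0.089 -0.109] [ 0.2 -0.1  0.2] 25.04
52 [-0.    -0.13  -0.068] [ 0.1 -0.4  1.3] 25.29
[ 0.02638338 -0.14414567  0.00185036]
[ 0.00100631 -0.00137983  0.00311005  0.00187161  0.00771905  0.04771919]
```

```bash
cat >> h.py <<'E'
def tz():
    v=[]
    for _ in range(5): v.append(robot.read_ft_torque()[2]);robot.dwell(.02)
    return v[0],np.mean(v)
E
python3 - <<'E'
from h import *
q=np.array(robot.read_qpos());q[5]=55.187-52;tot=52
print(tz())
while tot<170:
    q[5]-=3;tot+=3;robot.movej(q);a,m=tz();print(tot,round(a,3),round(m,3))
    if m>.06:break
print(robot.read_t(),robot.read_force(),robot.read_ft_torque())
E
```

```text
(np.float64(0.0018503570982863066), np.float64(-0.010892170241801453))
55 -0.163 -0.103
58 -0.136 -0.121
61 -0.048 -0.073
64 -0.067 -0.104
67 -0.08 -0.107
70 -0.072 -0.086
73 -0.107 -0.101
76 -0.154 -0.12
79 -0.109 -0.094
82 -0.117 -0.11
85 -0.14 -0.104
88 -0.098 -0.09
91 -0.085 -0.119
94 -0.064 -0.095
97 -0.111 -0.105
100 -0.109 -0.103
103 -0.117 -0.099
106 -0.112 -0.11
109 -0.102 -0.099
112 -0.104 -0.083
115 -0.146 -0.135
118 -0.132 -0.119
121 -0.061 -0.092
124 -0.057 -0.092
127 -0.067 -0.091
130 -0.093 -0.077
133 -0.033 -0.032
136 0.056 0.036
139 0.081 0.086
35.3417 [ 5.20349669 -0.72392218 -4.18459702] [-0.47609349 -2.05142137  0.06552156]
```

```bash
python3 - <<'E'
from h import *
q=np.array(robot.read_qpos());q[5]=55.187-139;tot=139;M=[tz()[1]];print(M)
while tot<153:
    q[5]-=2;tot+=2;robot.movej(q);M.append(tz()[1]);print(tot,round(M[-1],3))
    if len(M)>3 and M[-1]>.12 and M[-1]-M[-3]<.02:break
print(robot.read_t(),robot.read_force(),robot.read_ft_torque())
E
```

```text
[np.float64(0.0860296257329474)]
141 0.151
143 0.165
145 0.181
147 0.212
149 0.201
151 0.205
37.425 [ 5.37889487 -0.53814878 -3.99436461] [-0.43846082 -1.98193619  0.19542443]
```

The torque has levelled off over the last 4–6°, so the clutch has slipped. I'll let go and check.

```bash
python3 - <<'E'
from h import *
robot.move_gripper(.5);robot.servo_line([.5156,-.0146,.17],speed=.08)
tiles=[];S=[]
for n,P in(("e1",[.556,.03,.175]),("e2",[.556,-.05,.175])):
    robot.goto(P,down(180));p,d,T,k=snap("wrist",n);S.append((p,d,T,k))
    c=proj(T,k,[[.5156,-.0146,.09]])[0].astype(int);x,y=c[0]-40,max(c[1]-50,0);print(n,x,y)
    tiles.append(cv2.resize(p[y:y+100,x:x+(80 if n=='e2' else 80),::-1],None,fx=5,fy=5,interpolation=cv2.INTER_CUBIC))
    C=cloud(d,T,k);m=(C[...,2]>.119)&(C[...,2]<.13)&(np.hypot(C[...,0]-O[0],C[...,1]-O[1])<.026)&(d>0)
    r=cv2.minAreaRect((C[m][:,:2]*1000).astype(np.float32));print(r)
    e=proj(T,k,[W(s,.065,.032) for s in(-.015,.015)]);print("end exp",e.round(1),[p[int(v),int(u)-4:int(u)+5].sum(1).tolist() for u,v in e.mean(0,keepdims=True)])
cv2.imwrite("pics/e.png",np.hstack(tiles));print(robot.read_t(),robot.read_force())
E
```

```text
e1 217 104
((515.7620239257812, -14.522977828979492), (39.9743537902832, 12.325109481811523), 22.088207244873047)
end exp [[338.1 142.1]
 [332.5 172.7]] [[105, 92, 96, 99, 181, 243, 362, 379, 379]]
e2 322 105
((515.6895751953125, -14.808111190795898), (40.022647857666016, 12.076103210449219), 22.66072654724121)
end exp [[423.8 142.5]
 [416.  173. ]] [[94, 95, 100, 94, 167, 198, 209, 211, 224]]
40.1583 [0.27671307 0.649241   0.86447008]
```

View pics/e.png

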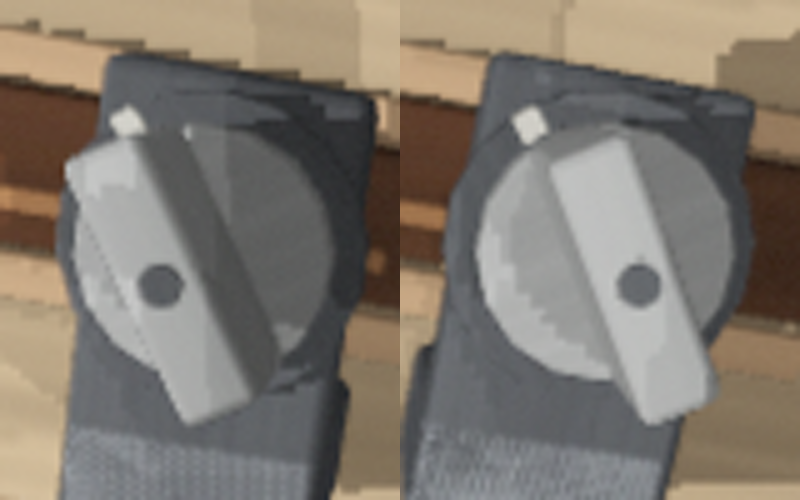

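The pin and bar are clear, and a white index line shows at crop pixel (128,122) left and (530,125) right. I'll compute its angle relative to the bar to get the slip.

```bash
python3 - <<'E'
from h import *
g=[]
for n,(cx,x,y) in {"e1":((128,217,104)),"e2":((130,322,105))}.items():
    p,d,T,k=load(n);u0,v0=x+cx/5,y+124/5;u,v=int(u0),int(v0)
    w=p[v-6:v+7,u-6:u+7].astype(int);s=w.max(2)-w.min(2);m=((w.min(2)>150)).astype(np.uint8)
    nn,l,st,ct=cv2.connectedComponentsWithStats(m);
    yy,xx=np.mgrid[-6:7,-6:7];i=1+np.argmin([np.hypot(*(c-6)) for c in ct[1:]]);print(n,st[1:].tolist(),st[i],ct[i])
    q=onplane(T,k,[[u-6+ct[i][0],v-6+ct[i][1]]],.084)[0];r=q[:2]-[.5157,-.0146];print(q,"r",np.hypot(*r),"mark angle",np.degrees(np.arctan2(r[1],r[0])))
    g.append(ray(T,k,[[u-6+ct[i][0],v-6+ct[i][1]]]))
    C=cloud(d,T,k);print("depth z at mark",C[v-6+int(round(ct[i][1])),u-6+int(round(ct[i][0]))])
    # telltale height by depth
x,e=tri(g);print("tri",x,e)
G=[]
for n in("e1","e2"):
    p,d,T,k=load(n);c=proj(T,k,[[.5156,-.0146,.1225]])[0];u,v=map(round,c);gr=cv2.cvtColor(p,cv2.COLOR_RGB2GRAY).astype(float)
    w=gr[v-6:v+7,u-6:u+7];yy,xx=np.mgrid[-6:7,-6:7];Wt=np.clip(140-w,0,None)*(np.hypot(xx,yy)<5.5);uv=[u+(Wt*xx).sum()/Wt.sum(),v+(Wt*yy).sum()/Wt.sum()];G.append(ray(T,k,[uv]));print(uv,cloud(d,T,k)[round(uv[1]),round(uv[0])])
print("pin",tri(G))
for n in("v1","v2","v3"):
    p,d,T,k=load(n);u,v={"v1":(228,175),"v2":(314,173),"v3":(414,174)}[n];print("start pin z",cloud(d,T,k)[v,u,2])
E
```

```text
e1 [[0, 3, 10, 10, 46]] [ 0  3 10 10 46] [5.2173913  8.10869565]
[ 0.49744168 -0.0272915   0.084     ] r 0.022236015436724307 mark angle -145.1965310688531
depth z at mark [ 0.49724605 -0.02697444  0.08603461]
e2 [[3, 4, 6, 7, 32]] [ 3  4  6  7 32] [5.5     6.71875]
[ 0.49639379 -0.02626139  0.084     ] r 0.02255477691522311 mark angle -148.86707463305427
depth z at mark [ 0.49661009 -0.0258642   0.08399666]
tri [ 0.4967468  -0.02656169  0.08706324] [np.float64(0.000523097437961352), np.float64(0.0005230974379613932)]
[np.float64(248.853007518797), np.float64(160.5875939849624)] [ 0.51578777 -0.01428602  0.12220252]
[np.float64(369.53333333333336), np.float64(161.4327683615819)] [ 0.51508775 -0.0142297   0.1223425 ]
pin (array([ 0.51551177, -0.0144463 ,  0.12184101]), [np.float64(4.9893007123262116e-05), np.float64(4.9893007123286226e-05)])
start pin z 0.12044008620022612
start pin z 0.12319599869444664
start pin z 0.12213244252884001
```

The index line is at -149° and the bar at -157.6°, so the clutch has slipped about 9°, which is inside the 20° limit. The blank still meets the stop and the gripper is clear.

```bash
python3 -c "
from rig import robot
print(robot.job_done())"
```

```text
the job is handed in; nothing more can be done
None
```

I handed the job in: the blank sits against the stop (last pressed at about 7–8 N), the thumbscrew is tightened to first slip with about 9° of run-on, and the gripper is clear; I have no verdict from the judge yet.

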